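Load a heating plate into the strut-hooded test box

TASK

Load the heating plate for its electrical test: lift the clear hood of the test box until its struts hold it open by themselves, slide the plate along the nest, terminal pins first, under the drop catch until it is home against the contact block and the catch has dropped behind it. Then lower the hood fully shut, and leave the springs, screws and shells around the box where they are.

Things in the scene. Friction and masses are not known exactly. Their poses are not given: they have to be found in the camera images.
- tester: Bench test box, fixed: grey base 340 x 240 mm. Origin: base centre at table height; x = the way the plate slides in (away from the robot, to the hinge), y left, z up. Black nest sheet on it, top at z 34 mm, x -165 to 60, y +-68. Guide rails 10 mm high on the sheet: 120 mm apart inside at the entry (x -165 to -99); from x -22 to 20 narrowing from 116 to 104 mm, then 104 to x 60.
- nest_entry (a point): On the nest sheet at tester (-115, 0, 34) mm, axes as the tester's. Plate origin here = plate at the mouth of the nest, just short of the catch.
- nest_home (a point): On the nest sheet at tester (15, 0, 34) mm, axes as the tester's. Plate origin here, x axes parallel = plate home: its edge on the face (tester x = 60) of the black contact block, 80 wide, 35 deep, 30 high above the sheet. The block's two roofed slots, 14 wide, 14 high, at y = +-20 take the pins, so the plate can only come in level along x.
- hood (a joint): Hood angle, rad: 0 shut, 1.33 open stop. Hinge along tester y at tester (140, 0, 42) mm; it opens up and away from the robot. Two side gas struts carry part of its weight (0.9 kg): below the balance point (0.5 to 0.9, later the heavier the hood) it sinks shut, beyond it the struts push it on to the stop and hold it; they damp both ways. Lifting takes about 3 N at the handle.
- hood_handle (a point): Middle of the hood's grab handle: round steel bar 14 mm thick, 110 mm long along tester y, 52 mm in front of the front panel (45 mm free behind the bar), turning with the hood. Shut: 282 mm before and 28 mm above the hinge line, 70 mm over the table; open: about 322 mm over the table. It can be pinched from straight above at any hood angle and turns in the grip.
- hood_hinge (a point): Middle of the hood's hinge line; axes turn with the hood. The hood is a clear five-sided cover in an aluminium frame, 230 mm from hinge to front panel, 230 mm wide, top 100 mm over the table when shut; struts stand out to tester y = +-138 mm.
- catch (a joint): Drop catch, rad: 0 = dropped, grows as its nose lifts; about 0.18 with the nose on top of the plate. Steel, 50 g, hinged outside the left rail at tester x = 35, z = 40 mm; falls by its own weight.
- catch_nose (a point): Lower rear edge of the catch's nose, dropped: tester (-34, 50, 36) mm. The nose spans y 38 to 72 over the nest's left margin. Its underside slopes up towards the entry (to x = -67, 18 mm above the sheet), so the incoming plate lifts it; its rear face is upright and ends 4 mm behind the trailing edge of a plate that is home.
- plate: Loose cast aluminium heating plate, back side up, 0.38 kg: 90 (x) x 100 (y) x 14 mm, corners at +x cut off 12 (x) by 6 (y). Origin: centre of its underside. To grip: steel thermostat housing on top in the middle, 40 (x) x 26 (y) mm, 14 to 38 mm above the underside. Copper heater loop around it. Two 6 mm pins stick out 12 mm from the +x edge at y = +-20, 7 mm above the underside.
- spring_tray: Bystander: cream tray of springs, 115 x 85 x 38 mm, loose. Origin: centre of its underside.
- screw_dish: Bystander: cream dish of screws, 100 x 75 x 30 mm, loose. Origin: centre of its underside.
- shell_stack: Bystander: stack of three brown appliance shells, 130 x 130 x 68 mm, tan handles out to 120 mm along its -x, loose. Origin: centre of its underside.
Mind the look-alikes: they are no part of the job. Leave any pink look-alike of the plate alone.

How it is judged:
By the outcome, as a careful person would: the job done as asked, in the order asked, and still so for the second after the job is handed in, with the robot touching nothing.
It also fails if it takes over 72 s, if anything falls off the work surface, if the arm or the gripper's body presses on something with over 40 N, if the wrist force passes 120 N, or if a joint passes its speed limit or range.

ROBOT

A 6-joint arm with a two-finger parallel gripper is mounted at the origin on the work surface. World frame = base frame: x ahead of the robot, y to its left, z up, the work surface at z = 0. Lengths are in m, angles in degrees, forces in N, time in s.
With the tool pointing down it reaches from about 0.275 to 0.975 m from the base axis. Payload 8.4 kg.
Tool frame: the origin (TCP) lies midway between the tips of the shut fingers; the grasp point (between the pads) lies 19 mm behind it (robot.grip_point_offset is the distance from the TCP to the grasp point, in m); z points along the fingers, y is the line along which they close (so a half turn about z gives the same grasp; the last joint's range is limited). The gripper opens to 92 mm and grips with 3 to 60 N. Pads are 20 mm wide; open, the fingers measure 128 mm over their backs; the gripper's body (75 mm by 189 mm) begins 69 mm behind the grasp point.
Start: joints at [-63.679, 20.225, 93.587, -0, 66.188, -0.138], TCP at [0.278, -0.56, 0.215] pointing down, gripper open.
Joint ranges: [-150.9, 150.9], [-52.94, 120.26], [3.33, 152.33], [-74.26, 254.26], [0, 154.13], [-172.89, 172.89]. Speed limits (degrees/s): [127.2, 127.2, 159.86, 180, 180, 180].

INTERFACE

Orientations are given as [roll, pitch, yaw] about the fixed x, y, z axes, in that order (R = Rz(yaw) Ry(pitch) Rx(roll)).
In Python, from workcell import robot gives the robot as it stands. The module is installed in compiled form; this text tells all that it offers.
- The arm moves only by the tool servo_tool, never from a script. Its argument "plan" is one flat list of numbers, 7 for each row, row after row: the closure, from 0 (fully open) to 1 (shut), then the shift along the tool's x, y, z scaled (see below), then the turn, a rotation vector about the tool's x, y, z scaled (see below). A call has 1 to 20 rows; each row shifts and turns the commanded pose from where the row before left it, along the tool's axes as they then stand; what a row does not reach is not made up. The controller multiplies each number of a shift by 0.03 m and each number of a turn by 0.08 rad. A row lasts 1/8 s, in which the tool goes at most 62.5 mm and 10.7 degrees, less where a joint would pass 70% of its speed; a pose out of reach is approached as far as the arm can. A call with a number of a shift or a turn outside -1 to 1 is refused whole. A call with a gripper value outside its range is refused whole. The fingers move at their own pace and stop on an object; the grip force is fixed at half the most. Time passes only in rows, so rows that do not move let the fingers close. It gives the time, the measured TCP pose, the force, the opening and the grip force at its end, in the units of the state.
- robot.get_obs(): the state, without advancing time (a new reading comes with each control period).
- robot.get_image(name): name is "side" or "top"; returns (picture, depth): 480x640x3 uint8, red, green, blue; 480x640 float32, m along the optical axis (not along the pixel's ray), 0 where there is no reading.
- robot.get_calibration(name): a dict with "intrinsics" (3x3 intrinsics, pixels), "dist" ([k1, k2, p1, p2, k3] as OpenCV has them; the pictures are not rectified), "view" (4x4, takes a point from world to camera coordinates). Camera axes: x right, y down, z forward; pixel columns grow to the right and rows downward; lengths in m; the calibration is good to about 2 mm. A picture is of the moment at which its call begins. get_calibration takes no time and is no camera call.
- robot.hand_in(): hands the job in; it is judged then, once.
The state is a dict: "time": time; "joint_positions": joint angles; "qd": joint speeds; "joint_efforts": joint torques, N m; "tool_pos": TCP position; "ee_rot": TCP orientation; "contact_force": force on the tool from outside, world axes, zero at the start; "torque": the same for the moment, N m; "width": opening from 0.0 (shut) to 1.0 (fully open); "finger_force": force on a finger pad.
Only numpy, scipy, OpenCV 4.12 (cv2) and the standard library are available. Lean on these libraries where they do the work, as an engineer would, in place of code of your own. Each camera call takes 0.05 s, during which the arm holds its last target. There are 200 camera calls.

## Working session

There is one attempt and no reset: what is moved stays moved. The work goes in short steps, Python scripts to look and compute and a tool call to move; the robot and the scene stay as the last step left them, time stands still between calls to the robot, and variables do not carry over. Pictures are saved under pics/ and viewed, at most 10 in all, crops included, and the job is handed in when it is done.

Besides the shell and the picture viewer there is one more tool, called after "Request:" as name(argument=value, ...) on one line, values as JSON. servo_tool: Moves the arm, as the interface text tells. Its arguments: {"type":"object","properties":{"plan":{"type":"array","items":{"type":"number"}}},"required":["plan"]}

```bash
mkdir -p pics
python3 - <<'E'
from workcell import robot
import cv2,numpy as np
for n in("top","side"):
    p,d=robot.get_image(n); cv2.imwrite(f"pics/{n}0.png",p[:,:,::-1]); np.savez(f"{n}0.npz",p=p,d=d)
    c=robot.get_calibration(n); print(n,c["intrinsics"],c["dist"],c["view"])
print(robot.get_obs(), robot.grip_point_offset)
E
```

```text
top [[561.75471983   0.         324.18508778]
 [  0.         561.75471983 245.51314286]
 [  0.           0.           1.        ]] [-0.11320143  0.          0.          0.          0.        ] [[ 0.03007077 -0.99947768 -0.01183732 -0.04286363]
 [-0.99796436 -0.0293547  -0.05661651  0.48741327]
 [ 0.05623945  0.01351572 -0.99832582  1.84294869]
 [ 0.          0.          0.          1.        ]]
side [[457.53711338   0.         328.75737127]
 [  0.         457.53711338 245.6605166 ]
 [  0.           0.           1.        ]] [-0.08694217  0.          0.          0.          0.        ] [[-0.98932461 -0.14409429  0.02176337  0.47921688]
 [-0.09724013  0.54151014 -0.83505157  0.1362181 ]
 [ 0.10854108 -0.82825335 -0.54974106  1.4321079 ]
 [ 0.          0.          0.          1.        ]]
{'time': 0.1, 'joint_positions': array([-6.36787190e+01,  2.02591661e+01,  9.36250577e+01,  1.50362879e-03,
        6.61880139e+01, -1.35380312e-01]), 'qd': array([ 0.01901263,  0.02133304, -0.18316527, -0.0607299 , -0.05291048,
       -0.06749036]), 'joint_efforts': array([-2.40437348e-04, -5.94908452e+01, -3.34927654e+01,  6.99022925e-02,
        1.83854549e-02, -4.66089989e-05]), 'tool_pos': array([ 0.27827851, -0.5591253 ,  0.21392989]), 'ee_rot': array([-1.79927766e+02, -1.54554780e-03,  2.64560524e+01]), 'contact_force': array([-0.26476011,  0.18341491, -0.12953985]), 'torque': array([ 0.02853524,  0.01600117, -0.03962749]), 'finger_force': 0.0, 'width': 1.0014609931096583} 0.0187
```

View pics/top0.png

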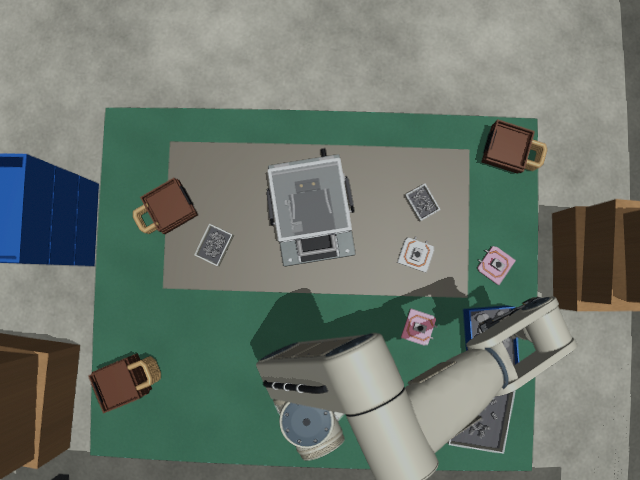

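View pics/side0.png

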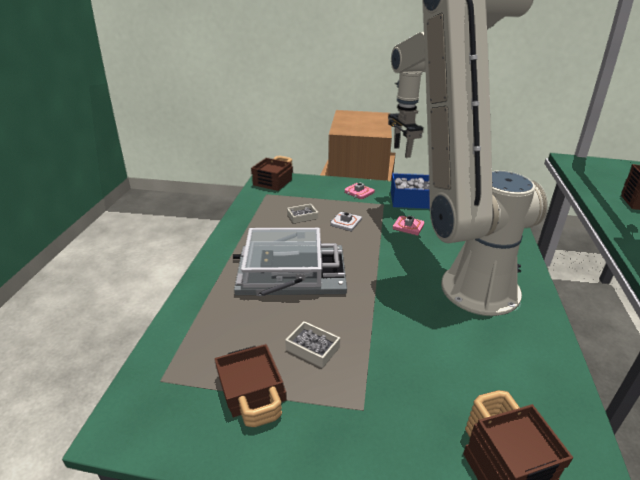

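The top view shows the tester at about (311,212), with its handle towards the robot at (318,243). There are three plate-like things: a metal/white one at (416,254) and pink ones at (496,264) and (419,326). The non-pink one fits the aluminium plate, and I'll confirm it in an enlarged crop.

```bash
cat > h.py <<'E'
import numpy as np,cv2
from workcell import robot
def ray(n,uv):
    c=robot.get_calibration(n);V=np.array(c["view"]);R,t=V[:3,:3],V[:3,3]
    q=cv2.undistortPoints(np.array(uv,float).reshape(-1,1,2),np.array(c["intrinsics"]),np.array(c["dist"])).reshape(-1,2)
    return -R.T@t,np.c_[q,np.ones(len(q))]@R
def onplane(n,uv,z):
    o,d=ray(n,uv);return o+d*((z-o[2])/d[:,2])[:,None]
def cloud(n,d):
    h,w=d.shape;u,v=np.meshgrid(np.arange(w),np.arange(h))
    o,r=ray(n,np.c_[u.ravel(),v.ravel()])
    return (o+r*d.ravel()[:,None]).reshape(h,w,3)
def proj(n,P):
    c=robot.get_calibration(n);V=np.array(c["view"])
    return cv2.projectPoints(np.array(P,float).reshape(-1,3),cv2.Rodrigues(V[:3,:3])[0],V[:3,3],np.array(c["intrinsics"]),np.array(c["dist"]))[0].reshape(-1,2)
E
python3 - <<'E'
from h import *
z=np.load("top0.npz");p=z["p"]
cv2.imwrite("pics/c1.png",cv2.resize(p[140:290,255:445,::-1],None,fx=4,fy=4,interpolation=cv2.INTER_CUBIC))
C=cloud("top",z["d"])
for u,v in[(416,254),(404,250),(311,170),(290,255),(345,250),(318,243),(213,244),(422,202),(380,220)]:print((u,v),C[v,u].round(4))
E
```

```text
(416, 254) [ 0.468  -0.3284  0.0413]
(404, 250) [ 0.481  -0.2916  0.0204]
(311, 170) [0.7237 0.0198 0.096 ]
(290, 255) [0.4532 0.0825 0.0286]
(345, 250) [ 0.4754 -0.0974  0.0189]
(318, 243) [ 0.4954 -0.008   0.027 ]
(213, 244) [0.4823 0.3403 0.02  ]
(422, 202) [ 0.6427 -0.3489  0.0155]
(380, 220) [ 0.5802 -0.2121 -0.0025]
```

View pics/c1.png

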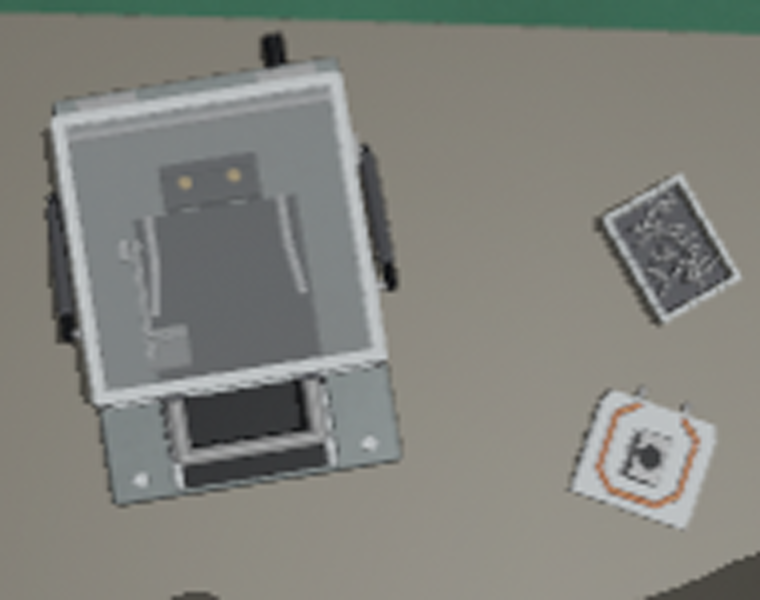

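The crop confirms the candidate at (416,254): bare aluminium with a copper loop, a dark housing and two pins on its upper edge. The handle bar runs from crop (178,452) to (328,437), and the catch nose is at crop (170,345), on the left. Next I'll measure these.

Run:
```python
from h import *
z=np.load("top0.npz");p=z["p"];C=cloud("top",z["d"])
hsv=cv2.cvtColor(p,cv2.COLOR_RGB2HSV);V=hsv[...,2].astype(int);S=hsv[...,1].astype(int)
def rect(m,zz,lab):
    n,l,st,_=cv2.connectedComponentsWithStats(m.astype(np.uint8),connectivity=8)
    k=1+np.argmax(st[1:,4]); c=max(cv2.findContours((l==k).astype(np.uint8),cv2.RETR_EXTERNAL,cv2.CHAIN_APPROX_NONE)[0],key=len)
    W=onplane("top",c.reshape(-1,2),zz)[:,:2].astype(np.float32)*1000
    r=cv2.minAreaRect(W);print(lab,st[k],np.round(r[0],1),np.round(r[1],1),round(r[2],2));print(cv2.boxPoints(r).round(1).tolist())
def box(x0,x1,y0,y1):
    m=np.zeros(V.shape,bool);m[y0:y1,x0:x1]=1;return m
rect(box(392,440,230,278)&(V>175)&(S<90),.014,"plate bright")
rect(box(392,440,230,278)&(C[...,2]>.008),.014,"plate depth")
rect(box(392,440,230,278)&(C[...,2]>.026),.038,"housing depth")
rect(box(260,362,145,275)&(C[...,2]>.085),.1,"hood depth")
rect(box(260,362,145,275)&(V>185)&(S<30),.1,"hood bright")
rect(box(255,362,145,275)&(C[...,2]>.012),.03,"base depth")
for lab,uv,zz in [("base front L,R",[(120,503),(400,458)],.03),("handle ends",[(178,452),(328,437)],.07)]:
    print(lab,(onplane("top",np.array(uv)/4+[255-.375,140-.375],zz)*1000).round(1).tolist())
print(p[254,400:432].tolist()[::4], p[200,266:272].tolist(),p[260,285:290].tolist())
```

```text
plate bright [399 238  35  34 517] [ 468.6 -333.1] [97.7 88.6] 72.03
[[411.3999938964844, -365.8999938964844], [495.70001220703125, -393.20001220703125], [525.7999877929688, -300.29998779296875], [441.5, -273.0]]
plate depth [398 237  36  35 702] [ 470.  -334.6] [103.7  98.5] 68.46
[[405.1000061035156, -364.70001220703125], [496.79998779296875, -400.8999938964844], [534.7999877929688, -304.3999938964844], [443.20001220703125, -268.29998779296875]]
housing depth [410 248  13  13 103] [ 468.8 -330. ] [28.5 40.7] 69.87
[[444.70001220703125, -336.3999938964844], [483.0, -350.3999938964844], [492.79998779296875, -323.6000061035156], [454.6000061035156, -309.6000061035156]]
hood depth [ 268  158   84   84 5443] [630.2  21.8] [237.  235.2] 10.82
[[491.70001220703125, 115.0], [535.9000244140625, -116.0], [768.5999755859375, -71.5], [724.5, 159.5]]
hood bright [268 158  83  83 635] [630.3  22.6] [232.4 231.2] 10.83
[[494.5, 114.30000305175781], [537.9000244140625, -112.80000305175781], [766.2000122070312, -69.0999984741211], [722.7000122070312, 158.0]]
base depth [ 267  148   89  118 7940] [617.2  20.3] [370.5 279.9] 10.9
[[408.79998779296875, 122.69999694824219], [461.79998779296875, -152.1999969482422], [825.5999755859375, -82.0999984741211], [772.5999755859375, 192.6999969482422]]
base front L,R [[418.6, 98.9, 30.0], [462.3, -129.0, 30.0]]
handle ends [[460.1, 50.5, 70.0], [475.7, -69.3, 70.0]]
[[131, 134, 135], [174, 162, 159], [190, 194, 195], [90, 91, 92], [64, 64, 66], [136, 138, 139], [190, 194, 195], [181, 163, 156]] [[121, 117, 109], [63, 61, 59], [66, 66, 69], [74, 74, 78], [67, 68, 71], [80, 81, 81]] [[126, 133, 133], [127, 133, 134], [131, 137, 137], [158, 163, 165], [189, 193, 195]]
```

Request:
servo_tool(plan=[0.5, 0, 0, 0, 0, 0, -0.955, 0.5, 0, 0, 0, 0, 0, -0.955, 0.5, 0, 0, 0, 0, 0, -0.955, 0.5, 0, 0, 0, 0, 0, -0.955, 0.5, 0, 0, 0, 0, 0, -0.955, 0.5, 0, 0, 0, 0, 0, -0.955, 0.5, 0, 0, 0, 0, 0, -0.955, 0.5, 0, 0, 0, 0, 0, -0.955, 0.5, 0, 0, 0, 0, 0, -0.955, 0.5, 0, 0, 0, 0, 0, -0.955, 0.5, 0, 0, 0, 0, 0, -0.955, 0.5, 0, 0, 0, 0, 0, -0.955, 0.5, 0, 0, 0, 0, 0, -0.955, 0.5, 0, 0, 0, 0, 0, -0.955, 0.5, 0, 0, 0, 0, 0, -0.955, 0.5, 0, 0, 0, 0, 0, -0.955, 0.5, 0, 0, 0, 0, 0, -0.955])

```text
time: 2.22
tool_pos: [0.2783, -0.5593, 0.2142]
ee_rot: [-180.0, -0.0, 101.0]
contact_force: [0.3, -0.2, -0.6]
width: 0.502
finger_force: 0.0
```

Request:
servo_tool(plan=[0.5, 0.99, 0.567, 0, 0, 0, 0, 0.5, 0.99, 0.567, 0, 0, 0, 0, 0.5, 0.99, 0.567, 0, 0, 0, 0, 0.5, 0.99, 0.567, 0, 0, 0, 0, 0.5, 0.99, 0.567, 0, 0, 0, 0, 0.5, 0.99, 0.567, 0, 0, 0, 0, 0.5, 0.99, 0.567, 0, 0, 0, 0, 0.5, 0.99, 0.567, 0, 0, 0, 0, 0.5, 0.99, 0.567, 0, 0, 0, 0, 0.5, 0.99, 0.567, 0, 0, 0, 0, 0.5, 0.99, 0.567, 0, 0, 0, 0, 0.5, 0.99, 0.567, 0, 0, 0, 0, 0.5, 0.99, 0.567, 0, 0, 0, 0, 0.5, 0.99, 0.567, 0, 0, 0, 0, 0.5, 0.99, 0.567, 0, 0, 0, 0, 0.5, 0.99, 0.567, 0, 0, 0, 0, 0.5, 0.99, 0.567, 0, 0, 0, 0, 0.5, 0, 0, 0, 0, 0, 0, 0.5, 0, 0, 0, 0, 0, 0])

```text
time: 4.6
tool_pos: [0.4668, -0.0095, 0.2143]
ee_rot: [-180.0, 0.0, 100.9]
contact_force: [0.9, -1.2, 0.6]
width: 0.502
finger_force: 0.0
```

Request:
servo_tool(plan=[0.5, 0, 0, 0.9, 0, 0, 0, 0.5, 0, 0, 0.9, 0, 0, 0, 0.5, 0, 0, 0.9, 0, 0, 0, 0.5, 0, 0, 0.9, 0, 0, 0, 0.5, 0, 0, 0.9, 0, 0, 0, 0.5, 0, 0, 0.87, 0, 0, 0, 0.5, 0, 0, 0, 0, 0, 0, 1, 0, 0, 0, 0, 0, 0, 1, 0, 0, 0, 0, 0, 0, 1, 0, 0, 0, 0, 0, 0, 1, 0, 0, 0, 0, 0, 0, 1, 0, 0, 0, 0, 0, 0])

```text
time: 6.1
tool_pos: [0.4651, -0.0095, 0.0538]
ee_rot: [-179.8, -0.0, 100.9]
contact_force: [-6.8, -2.5, 9.4]
width: 0.143
finger_force: 30.0
```

Run:
```python
from h import *
# arc of handle in tester (-x fwd, z): steps
P=lambda t:np.array([140-282*np.cos(t)+28*np.sin(t), 42+282*np.sin(t)+28*np.cos(t)])
n=24;ts=np.linspace(0,1.33,n+1)
for i in range(n):print(i,((P(ts[i+1])-P(ts[i]))/30).round(3))
z=np.load("top0.npz");C=cloud("top",z["d"]);h=cv2.cvtColor(z["p"],cv2.COLOR_RGB2HSV)
m=np.zeros((480,640),bool);m[232:276,394:440]=1
loop=m&(h[...,1]>70)&(h[...,2]>110);print("loop z",np.percentile(C[loop][:,2],[10,50,90])*1000)
br=m&(h[...,2]>185);print("plate z",np.percentile(C[br][:,2],[10,50,90])*1000)
print(robot.get_obs()["finger_force"])
```

```text
0 [0.066 0.519]
1 [0.095 0.515]
2 [0.123 0.509]
3 [0.151 0.501]
4 [0.179 0.492]
5 [0.206 0.481]
6 [0.232 0.469]
7 [0.258 0.456]
8 [0.282 0.441]
9 [0.306 0.424]
10 [0.329 0.407]
11 [0.351 0.388]
12 [0.372 0.368]
13 [0.392 0.347]
14 [0.411 0.324]
15 [0.428 0.301]
16 [0.444 0.277]
17 [0.459 0.252]
18 [0.472 0.226]
19 [0.484 0.2  ]
20 [0.494 0.172]
21 [0.503 0.145]
22 [0.51  0.117]
23 [0.516 0.088]
loop z [ 8.69458081 15.72194752 21.36783648]
plate z [ 6.53945413 12.29310894 18.39899108]
30.000259280204773
```

Request:
servo_tool(plan=[1, 0, 0.066, -0.519, 0, 0, 0, 1, 0, 0.095, -0.515, 0, 0, 0, 1, 0, 0.123, -0.509, 0, 0, 0, 1, 0, 0.151, -0.501, 0, 0, 0, 1, 0, 0.179, -0.492, 0, 0, 0, 1, 0, 0.206, -0.481, 0, 0, 0, 1, 0, 0.232, -0.469, 0, 0, 0, 1, 0, 0.258, -0.456, 0, 0, 0, 1, 0, 0.282, -0.441, 0, 0, 0])

```text
time: 7.22
tool_pos: [0.5095, -0.001, 0.1845]
ee_rot: [-179.4, -0.0, 100.9]
contact_force: [-14.0, -4.7, 4.6]
width: 0.14
finger_force: 30.0
```

Request:
servo_tool(plan=[1, 0, 0.306, -0.424, 0, 0, 0, 1, 0, 0.329, -0.407, 0, 0, 0, 1, 0, 0.351, -0.388, 0, 0, 0, 1, 0, 0.372, -0.368, 0, 0, 0, 1, 0, 0.392, -0.347, 0, 0, 0, 1, 0, 0.411, -0.324, 0, 0, 0, 1, 0, 0.428, -0.301, 0, 0, 0, 1, 0, 0.444, -0.277, 0, 0, 0, 1, 0, 0.459, -0.252, 0, 0, 0, 1, 0, 0.472, -0.226, 0, 0, 0, 1, 0, 0.484, -0.2, 0, 0, 0, 1, 0, 0.494, -0.172, 0, 0, 0, 1, 0, 0.503, -0.145, 0, 0, 0, 1, 0, 0.51, -0.117, 0, 0, 0])

```text
time: 8.98
tool_pos: [0.6898, 0.0332, 0.3044]
ee_rot: [180.0, 0.1, 100.9]
contact_force: [1.0, -2.1, -0.6]
width: 0.139
finger_force: 30.0
```

Request:
servo_tool(plan=[0.5, 0, 0, 0, 0, 0, 0, 0.5, 0, 0, 0, 0, 0, 0, 0.5, 0, 0, -0.5, 0, 0, 0, 0.5, 0, 0, -1, 0, 0, 0, 0.5, 0, 0, -1, 0, 0, 0, 0.5, 0, 0, -0.5, 0, 0, 0])

```text
time: 9.72
tool_pos: [0.6895, 0.0335, 0.3962]
ee_rot: [179.9, 0.0, 100.9]
contact_force: [0.5, 0.7, 0.2]
width: 0.506
finger_force: 0.0
```

Request:
servo_tool(plan=[0.5, -0.96, -0.867, 0, 0, 0, 0, 0.5, -0.96, -0.867, 0, 0, 0, 0, 0.5, -0.96, -0.867, 0, 0, 0, 0, 0.5, -0.96, -0.867, 0, 0, 0, 0, 0.5, -0.96, -0.867, 0, 0, 0, 0, 0.5, -0.96, -0.867, 0, 0, 0, 0, 0.5, -0.96, -0.867, 0, 0, 0, 0, 0.5, -0.96, -0.867, 0, 0, 0, 0, 0.5, -0.96, -0.867, 0, 0, 0, 0, 0.5, -0.96, -0.867, 0, 0, 0, 0, 0.5, -0.96, -0.867, 0, 0, 0, 0])

```text
time: 11.1
tool_pos: [0.4671, -0.3322, 0.3934]
ee_rot: [-180.0, -0.0, 100.9]
contact_force: [1.2, -0.6, -0.5]
width: 0.5
finger_force: 0.0
```

Request:
servo_tool(plan=[0.3, 0, 0, 0.65, 0, 0, -0.937, 0.3, 0, 0, 0.65, 0, 0, -0.937, 0.3, 0, 0, 0.65, 0, 0, -0.937, 0.3, 0, 0, 0.65, 0, 0, -0.937, 0.3, 0, 0, 0.65, 0, 0, -0.937, 0.3, 0, 0, 0.65, 0, 0, -0.937, 0.3, 0, 0, 0.65, 0, 0, -0.937, 0.3, 0, 0, 0.65, 0, 0, -0.937, 0.3, 0, 0, 0.65, 0, 0, -0.937, 0.3, 0, 0, 0.65, 0, 0, -0.937, 0.3, 0, 0, 0.65, 0, 0, -0.937, 0.3, 0, 0, 0.65, 0, 0, -0.937, 0.3, 0, 0, 0.65, 0, 0, -0.937, 0.3, 0, 0, 0.65, 0, 0, -0.937, 0.3, 0, 0, 0, 0, 0, 0])

```text
time: 12.98
tool_pos: [0.4671, -0.3307, 0.1192]
ee_rot: [179.9, -0.2, 161.0]
contact_force: [0.8, 0.4, 0.1]
width: 0.699
finger_force: 0.0
```

Run:
```python
from h import *
p,d=robot.get_image("side");cv2.imwrite("pics/s1.png",p[:,:,::-1]);t,dt=robot.get_image("top");cv2.imwrite("pics/t1.png",t[:,:,::-1])
np.savez("t1.npz",p=t,d=dt)
v=np.hstack([cv2.resize(p[120:320,200:470,::-1],(400,296)),cv2.resize(t[130:350,240:540,::-1],(400,296))]);cv2.imwrite("pics/v1.png",v)
o=robot.get_obs();print(o["tool_pos"],o["ee_rot"],o["joint_positions"].round(0))
```

```text
[ 0.46830061 -0.33152406  0.12085148] [ 1.79995507e+02 -1.10423819e-02  1.60904144e+02] [ -35.   22.  105.    0.   54. -106.]
```

View pics/v1.png

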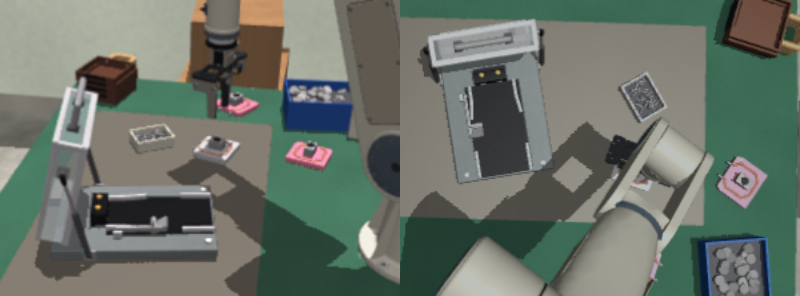

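The side view shows the hood standing open by itself and the nest free. The gripper is over the metal plate, clear of both pink ones. Descending to grip.

Request:
servo_tool(plan=[0.3, 0, 0, 0.9, 0, 0, 0, 0.3, 0, 0, 0.9, 0, 0, 0, 0.3, 0, 0, 0.9, 0, 0, 0, 0.3, 0, 0, 0.65, 0, 0, 0, 0.3, 0, 0, 0, 0, 0, 0, 1, 0, 0, 0, 0, 0, 0, 1, 0, 0, 0, 0, 0, 0, 1, 0, 0, 0, 0, 0, 0, 1, 0, 0, 0, 0, 0, 0, 1, 0, 0, 0, 0, 0, 0])

```text
time: 14.32
tool_pos: [0.4685, -0.3319, 0.0203]
ee_rot: [-180.0, 0.0, 161.0]
contact_force: [-0.7, -0.8, 3.4]
width: 0.28
finger_force: 30.0
```

Run:
```python
from h import *
z=np.load("t1.npz");p=z["p"];V=cv2.cvtColor(p,cv2.COLOR_RGB2HSV)[...,2].astype(int)
yaw=np.radians(10.85);ex=np.array([np.cos(yaw),np.sin(yaw)]);ey=np.array([-ex[1],ex[0]]);O=np.array([605.7,17.5])
# rectify the sheet plane (z=.044 rails; .034 sheet) in tester axes: 1 px/mm
def warp(zz):
    xs=np.arange(-190,100);ys=np.arange(-130,131)
    X,Y=np.meshgrid(xs,ys,indexing="ij")
    P=np.c_[(O+X[...,None]*ex+Y[...,None]*ey).reshape(-1,2)/1000,np.full(X.size,zz)]
    uv=proj("top",P).astype(np.float32).reshape(X.shape+(2,))
    return cv2.remap(p,uv[...,0],uv[...,1],cv2.INTER_LINEAR),xs,ys
w,xs,ys=warp(.034);g=w.mean(2)
# sheet edge: dark(sheet)->light(base): print profiles
for a,b in[(-90,-72),(-60,-30)]:
    pr=g[(xs>=a)&(xs<b)].mean(0);print("y prof",a,[(int(y),int(v)) for y,v in zip(ys,pr) if 44<abs(y)<80 and y%2==0])
pr=g[:,(ys>-30)&(ys<30)].mean(1);print("x prof",[(int(x),int(v)) for x,v in zip(xs,pr) if (x<-155 or 50<x<100) and x%2==0])
for zz,l in((.03,"base"),):
    w2,_,_=warp(zz);g2=w2.mean(2);pr=g2[(xs>-100)&(xs<0)].mean(0);print(l,[(int(y),int(v)) for y,v in zip(ys,pr) if 112<abs(y)<128])
    pr=g2[:,(ys>85)&(ys<110)|(ys<-85)&(ys>-110)].mean(1);print([(int(x),int(v)) for x,v in zip(xs,pr) if x<-160])
```

```text
y prof -90 [(-78, 137), (-76, 136), (-74, 136), (-72, 135), (-70, 131), (-68, 114), (-66, 89), (-64, 68), (-62, 57), (-60, 56), (-58, 56), (-56, 56), (-54, 56), (-52, 56), (-50, 56), (-48, 56), (-46, 56), (46, 52), (48, 52), (50, 52), (52, 52), (54, 52), (56, 52), (58, 52), (60, 52), (62, 52), (64, 52), (66, 55), (68, 75), (70, 105), (72, 121), (74, 129), (76, 130), (78, 131)]
y prof -60 [(-78, 136), (-76, 136), (-74, 136), (-72, 135), (-70, 131), (-68, 112), (-66, 88), (-64, 67), (-62, 56), (-60, 54), (-58, 54), (-56, 54), (-54, 54), (-52, 54), (-50, 54), (-48, 54), (-46, 54), (46, 131), (48, 131), (50, 132), (52, 132), (54, 131), (56, 128), (58, 127), (60, 128), (62, 127), (64, 125), (66, 128), (68, 144), (70, 151), (72, 147), (74, 132), (76, 125), (78, 126)]
x prof [(-190, 136), (-188, 136), (-186, 136), (-184, 136), (-182, 136), (-180, 136), (-178, 136), (-176, 136), (-174, 134), (-172, 118), (-170, 100), (-168, 108), (-166, 102), (-164, 72), (-162, 57), (-160, 57), (-158, 57), (-156, 56), (52, 48), (54, 48), (56, 49), (58, 50), (60, 54), (62, 40), (64, 24), (66, 35), (68, 50), (
[... 210 characters left out ...]
23, 133), (-122, 130), (-121, 125), (-120, 121), (-119, 120), (-118, 122), (-117, 126), (-116, 130), (-115, 133), (-114, 136), (-113, 138), (113, 131), (114, 131), (115, 131), (116, 128), (117, 121), (118, 112), (119, 101), (120, 92), (121, 89), (122, 92), (123, 101), (124, 110), (125, 117), (126, 122), (127, 125)]
[(-190, 103), (-189, 103), (-188, 103), (-187, 103), (-186, 103), (-185, 103), (-184, 103), (-183, 103), (-182, 103), (-181, 103), (-180, 103), (-179, 103), (-178, 103), (-177, 103), (-176, 103), (-175, 103), (-174, 102), (-173, 98), (-172, 92), (-171, 84), (-170, 80), (-169, 82), (-168, 89), (-167, 97), (-166, 105), (-165, 109), (-164, 112), (-163, 112), (-162, 112), (-161, 113)]
```

Request:
servo_tool(plan=[1, 0, 0, -0.5, 0, 0, 0, 1, 0, 0, -1, 0, 0, 0, 1, 0, 0, -1, 0, 0, 0, 1, 0, 0, -1, 0, 0, -0.93, 1, 0, 0, -0.5, 0, 0, -0.93, 1, 0, 0, 0, 0, 0, -0.93, 1, 0, 0, 0, 0, 0, -0.93, 1, 0, 0, 0, 0, 0, -0.93, 1, 0, 0, 0, 0, 0, -0.93, 1, 0, 0, 0, 0, 0, -0.93, 1, 0, 0, 0, 0, 0, 0])

```text
time: 15.7
tool_pos: [0.4681, -0.3312, 0.1403]
ee_rot: [180.0, -0.0, -169.2]
contact_force: [-0.1, -0.2, -2.8]
width: 0.277
finger_force: 30.0
```

Request:
servo_tool(plan=[1, -0.12, 0.5, 0, 0, 0, 0, 1, -0.26, 0.965, 0, 0, 0, 0, 1, -0.26, 0.965, 0, 0, 0, 0, 1, -0.26, 0.965, 0, 0, 0, 0, 1, -0.26, 0.965, 0, 0, 0, 0, 1, -0.26, 0.965, 0, 0, 0, 0, 1, -0.26, 0.965, 0, 0, 0, 0, 1, -0.26, 0.965, 0, 0, 0, 0, 1, -0.26, 0.965, 0, 0, 0, 0, 1, -0.26, 0.965, 0, 0, 0, 0, 1, -0.26, 0.965, 0, 0, 0, 0, 1, -0.12, 0.465, 0, 0, 0, 0, 1, 0, 0, 0, 0, 0, 0, 1, 0, 0, 0, 0, 0, 0])

```text
time: 17.45
tool_pos: [0.492, -0.0032, 0.14]
ee_rot: [-180.0, -0.0, -169.2]
contact_force: [-0.1, 0.1, -3.1]
width: 0.28
finger_force: 30.0
```

Run:
```python
from h import *
p,d=robot.get_image("side");t,dt=robot.get_image("top")
np.savez("t2.npz",p=t,d=dt)
v=np.hstack([cv2.resize(p[170:320,210:380,::-1],(400,353),interpolation=cv2.INTER_CUBIC),cv2.resize(t[140:290,250:420,::-1],(400,353),interpolation=cv2.INTER_CUBIC)]);cv2.imwrite("pics/v2.png",v)
o=robot.get_obs();print(o["tool_pos"],o["ee_rot"],o["contact_force"],o["width"])
yaw=np.radians(10.85);ex=np.array([np.cos(yaw),np.sin(yaw)]);ey=np.array([-ex[1],ex[0]]);O=np.array([605.5,18.7])
q=o["tool_pos"][:2]*1000-O;print("tester",q@ex,q@ey)
```

```text
[ 0.49202882 -0.00348676  0.13990945] [-1.79992184e+02 -6.09107606e-03 -1.69217200e+02] [-0.64426637  0.86320878 -3.65932333] 0.2833734912603382
tester -115.61910153306151 -0.4304947697674528
```

View pics/v2.png

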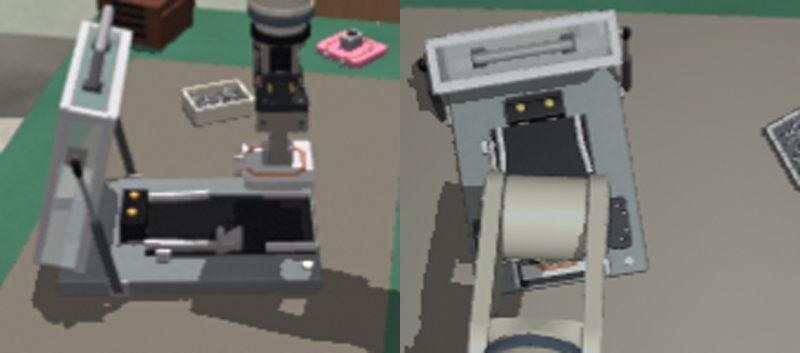

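Side view: plate held level above the nest mouth, pins toward the block (left). Lowering.

Request:
servo_tool(plan=[1, 0, 0.01, 0.8, 0, 0, 0, 1, 0, 0, 0.9, 0, 0, 0, 1, 0, 0, 0.7, 0, 0, 0, 1, 0, 0, 0.3, 0, 0, 0, 1, 0, 0, 0.1, 0, 0, 0, 1, 0, 0, 0.05, 0, 0, 0, 1, 0, 0, 0, 0, 0, 0])

```text
time: 18.42
tool_pos: [0.4925, -0.0025, 0.055]
ee_rot: [-180.0, 0.1, -169.2]
contact_force: [-0.1, 0.2, -3.2]
width: 0.278
finger_force: 30.0
```

Request:
servo_tool(plan=[1, 0, 0, 0.02, 0, 0, 0, 1, 0, 0, 0.02, 0, 0, 0, 1, 0, 0, 0, 0, 0, 0])

```text
time: 18.8
tool_pos: [0.4925, -0.0024, 0.0543]
ee_rot: [-180.0, 0.1, -169.1]
contact_force: [-3.0, 0.2, 9.3]
width: 0.279
finger_force: 30.0
```

Request:
servo_tool(plan=[1, -0.2, 0, -0.01, 0, 0, 0, 1, -0.4, 0, 0, 0, 0, 0, 1, -0.4, 0, 0, 0, 0, 0, 1, -0.4, 0, 0, 0, 0, 0, 1, -0.4, 0, 0, 0, 0, 0, 1, -0.2, 0, 0, 0, 0, 0, 1, 0, 0, 0, 0, 0, 0])

```text
time: 19.68
tool_pos: [0.5512, 0.0089, 0.0543]
ee_rot: [-180.0, 0.0, -169.1]
contact_force: [-2.3, -0.6, 6.7]
width: 0.282
finger_force: 30.0
```

Request:
servo_tool(plan=[1, -0.2, 0, 0, 0, 0, 0, 1, -0.3, 0, 0, 0, 0, 0, 1, -0.3, 0, 0, 0, 0, 0, 1, -0.3, 0, 0, 0, 0, 0, 1, -0.3, 0, 0, 0, 0, 0, 1, -0.2, 0, 0, 0, 0, 0, 1, 0, 0, 0, 0, 0, 0])

```text
time: 20.55
tool_pos: [0.5985, 0.0179, 0.0544]
ee_rot: [-180.0, 0.0, -169.1]
contact_force: [-2.6, -0.3, 5.4]
width: 0.281
finger_force: 30.0
```

Request:
servo_tool(plan=[1, -0.15, 0, 0, 0, 0, 0, 1, -0.2, 0, 0, 0, 0, 0, 1, -0.15, 0, 0, 0, 0, 0, 1, -0.07, 0, 0, 0, 0, 0, 1, -0.05, 0, 0, 0, 0, 0, 1, 0, 0, 0, 0, 0, 0])

```text
time: 21.3
tool_pos: [0.6158, 0.0213, 0.0544]
ee_rot: [-180.0, -0.1, -169.1]
contact_force: [-5.5, -0.7, 9.0]
width: 0.281
finger_force: 30.0
```

Request:
servo_tool(plan=[1, -0.05, 0, 0, 0, 0, 0, 1, -0.05, 0, 0, 0, 0, 0, 1, -0.04, 0, 0, 0, 0, 0, 1, 0, 0, 0, 0, 0, 0])

```text
time: 21.8
tool_pos: [0.619, 0.0219, 0.0543]
ee_rot: [180.0, -0.2, -169.1]
contact_force: [-8.7, -2.2, 11.4]
width: 0.278
finger_force: 30.0
```

Request:
servo_tool(plan=[1, -0.05, 0, 0, 0, 0, 0, 1, -0.03, 0, 0, 0, 0, 0, 1, 0, 0, 0, 0, 0, 0])

```text
time: 22.18
tool_pos: [0.6193, 0.0222, 0.0543]
ee_rot: [180.0, -0.4, -169.2]
contact_force: [-16.1, -4.0, 18.3]
width: 0.277
finger_force: 30.0
```

Request:
servo_tool(plan=[0.5, 0, 0, 0, 0, 0, 0, 0.5, 0, 0, 0, 0, 0, 0, 0.5, 0, 0, -0.3, 0, 0, 0, 0.5, 0, 0, -0.8, 0, 0, 0, 0.5, 0, 0, -1, 0, 0, 0, 0.5, 0, 0, -1, 0, 0, 0, 0.5, 0.5, 0, -1, 0, 0, 0, 0.5, 1, 0, -1, 0, 0, 0, 0.5, 1, 0, -1, 0, 0, 0, 0.5, 1, 0, -1, 0, 0, 0, 0.5, 1, 0, -1, 0, 0, 0, 0.5, 1, 0, -1, 0, 0, 0, 0.5, 1, 0, -1, 0, 0, 0, 0.5, 0.3, 0, -1, 0, 0, 0, 0.5, 0, 0, -1, 0, 0, 0])

```text
time: 24.05
tool_pos: [0.4217, -0.0158, 0.4185]
ee_rot: [-180.0, 0.1, -169.2]
contact_force: [1.2, -1.1, -0.5]
width: 0.501
finger_force: 0.0
```

Run:
```python
from h import *
p,d=robot.get_image("side");t,dt=robot.get_image("top")
np.savez("t3.npz",p=t,d=dt,sp=p,sd=d)
v=np.hstack([cv2.resize(p[210:300,225:365,::-1],(490,315),interpolation=cv2.INTER_CUBIC),cv2.resize(t[150:270,262:365,::-1],(270,315),interpolation=cv2.INTER_CUBIC)]);cv2.imwrite("pics/v3.png",v)
o=robot.get_obs();print(o["tool_pos"],o["ee_rot"],o["contact_force"],o["width"])
```

```text
[ 0.42358885 -0.01582482  0.42027053] [-179.91946801    0.35512104 -169.16187332] [ 0.61414578  0.93078658 -0.1556627 ] 0.5010184538795855
```

View pics/v3.png

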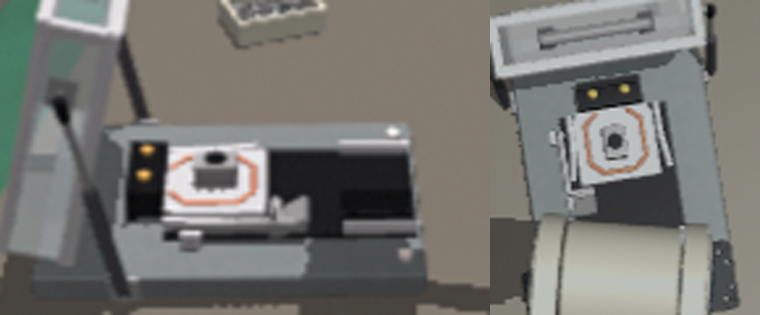

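Side view: plate flush to the contact block, with the catch nose at crop (290,213) behind the plate's rear edge at crop (268,215). I'll compare the nose with the empty-nest picture to check it is fully dropped, and locate the open handle.

Run:
```python
from h import *
a=cv2.imread("pics/s1.png");z=np.load("t3.npz");b=z["sp"][:,:,::-1]
yaw=np.radians(10.85);ex=np.array([np.cos(yaw),np.sin(yaw)]);ey=np.array([-ex[1],ex[0]]);O=np.array([605.5,18.7])
W=lambda x,y,zz:np.r_[(O+x*ex+y*ey)/1000,zz/1000]
pts=[W(-34,50,36),W(-34,72,36),W(-67,55,52),W(-67,72,52),W(-34,55,48)];print(proj("side",pts).round(1).tolist())
A=cv2.cvtColor(a,cv2.COLOR_BGR2GRAY);B=cv2.cvtColor(np.ascontiguousarray(b),cv2.COLOR_BGR2GRAY)
for v in range(262,280,2):print(v,A[v,296:318:2],B[v,296:318:2])
tpl=A[262:280,303:316];r=cv2.matchTemplate(B[254:288,295:324],tpl,cv2.TM_CCOEFF_NORMED);_,m,_,l=cv2.minMaxLoc(r);print("match",m,l[0]-8,l[1]-8)
h=onplane("top",[(302.8,163.3)],.322)[0]*1000;q=h[:2]-O;print("handle",h,q@ex,q@ey)
P=lambda t:np.array([140-282*np.cos(t)+28*np.sin(t),42+282*np.sin(t)+28*np.cos(t)]);print(P(1.33),P(1.28))
```

```text
[[301.3, 272.9], [301.2, 277.2], [311.9, 269.6], [312.0, 272.9], [301.2, 270.7]]
262 [30 29 30 30 30 30 29 30 29 30 30] [181 176 199  38  28  30  29  28  29  30  29]
264 [30 32 30 29 27 30 30 29 29 31 31] [185 207 201  37  27  29  28  27  28  28  29]
266 [ 30  30  29  81 108  26  34  89 102  31  31] [203 225 199  79 107  26  33  86 100  29  29]
268 [ 30  29  32 143 184  86 149 160 125  30  30] [226 227 182 137 179  84 146 156 122  31  30]
270 [ 26  25  28 130 161 153 157 159 125  32  30] [177 180 139 125 157 150 155 155 121  31  28]
272 [152 154 137 103 161 173 173 153 115  31  30] [166 168 150 107 157 170 169 149 113  31  29]
274 [106 104 103  95  97 102 100  88  69  29  30] [104 101 101  94  94  99  99  86  66  29  29]
276 [56 58 60 77 81 80 54 52 42 25 27] [54 57 59 75 80 77 52 51 42 27 27]
278 [ 45  46  45  63  63  60  58  59  97 104  99] [43 43 44 62 62 57 57 57 96 75 59]
match 0.9920399785041809 0 0
handle [698.69332769  33.94167985 322.        ] 94.39641391127054 -2.5733578324712756
[ 99.94190751 322.54117207] [ 85.97075497 320.18849847]
```

The catch image matches its dropped position exactly (shift 0,0), so it has dropped. Now to the handle.

Request:
servo_tool(plan=[0.5, 0, 0, 0, 0, 0, 0.982, 0.5, 0, 0, 0, 0, 0, 0.982, 0.5, 0, 0, 0, 0, 0, 0.982, 0.5, 0, 0, 0, 0, 0, 0.982, 0.5, 0, 0, 0, 0, 0, 0.982, 0.5, 0, 0, 0, 0, 0, 0.982, 0.5, 0, 0, 0, 0, 0, 0.982, 0.5, 0, 0, 0, 0, 0, 0.982, 0.5, 0, 0, 0, 0, 0, 0.982, 0.5, 0, 0, 0, 0, 0, 0.982, 0.5, 0, 0, 0, 0, 0, 0.982, 0.5, 0, 0, 0, 0, 0, 0.982, 0.5, 0, 0, 0, 0, 0, 0.982, 0.5, 0, 0, 0, 0, 0, 0.982, 0.5, 0, 0, 0, 0, 0, 0.982, 0.5, 0, 0, 0, 0, 0, 0.982, 0.5, 0, 0, 0, 0, 0, 0.982, 0.5, 0, 0, 0, 0, 0, 0.982, 0.5, 0, 0, 0, 0, 0, 0.982, 0.5, 0, 0, 0, 0, 0, 0.982])

```text
time: 26.65
tool_pos: [0.4222, -0.0157, 0.4157]
ee_rot: [-180.0, -0.0, 100.7]
contact_force: [0.5, 0.5, -0.1]
width: 0.498
finger_force: 0.0
```

Request:
servo_tool(plan=[0.5, 0, 0.94, 0, 0, 0, 0, 0.5, 0, 0.94, 0, 0, 0, 0, 0.5, 0, 0.94, 0, 0, 0, 0, 0.5, 0, 0.94, 0, 0, 0, 0, 0.5, 0, 0.94, 0, 0, 0, 0, 0.5, 0, 0.94, 0, 0, 0, 0, 0.5, 0, 0.94, 0, 0, 0, 0, 0.5, 0, 0.94, 0, 0, 0, 0, 0.5, 0, 0.94, 0, 0, 0, 0, 0.5, 0, 0.94, 0, 0, 0, 0, 0.5, 0, 0, 0, 0, 0, 0, 0.5, 0, 0, 0, 0, 0, 0])

```text
time: 28.15
tool_pos: [0.6989, 0.0371, 0.4158]
ee_rot: [-179.9, -0.0, 100.8]
contact_force: [-0.3, 0.5, 0.3]
width: 0.5
finger_force: 0.0
```

Descend 0.111 m to 0.305 and grip.

Request:
servo_tool(plan=[0.5, 0, 0, 0.7, 0, 0, 0, 0.5, 0, 0, 0.8, 0, 0, 0, 0.5, 0, 0, 0.8, 0, 0, 0, 0.5, 0, 0, 0.8, 0, 0, 0, 0.5, 0, 0, 0.6, 0, 0, 0, 0.5, 0, 0, 0, 0, 0, 0, 1, 0, 0, 0, 0, 0, 0, 1, 0, 0, 0, 0, 0, 0, 1, 0, 0, 0, 0, 0, 0, 1, 0, 0, 0, 0, 0, 0])

```text
time: 29.4
tool_pos: [0.7, 0.0372, 0.306]
ee_rot: [179.9, 0.0, 100.8]
contact_force: [1.7, -0.4, 0.6]
width: 0.14
finger_force: 30.0
```

Request:
servo_tool(plan=[1, 0, -0.516, 0.088, 0, 0, 0, 1, 0, -0.51, 0.117, 0, 0, 0, 1, 0, -0.503, 0.145, 0, 0, 0, 1, 0, -0.494, 0.172, 0, 0, 0, 1, 0, -0.484, 0.2, 0, 0, 0, 1, 0, -0.472, 0.226, 0, 0, 0, 1, 0, -0.459, 0.252, 0, 0, 0, 1, 0, -0.444, 0.277, 0, 0, 0, 1, 0, -0.428, 0.301, 0, 0, 0, 1, 0, -0.411, 0.324, 0, 0, 0, 1, 0, -0.392, 0.347, 0, 0, 0, 1, 0, -0.372, 0.368, 0, 0, 0])

```text
time: 30.9
tool_pos: [0.5372, 0.0064, 0.2202]
ee_rot: [180.0, -0.0, 100.8]
contact_force: [2.9, 3.7, -2.0]
width: 0.14
finger_force: 30.0
```

Request:
servo_tool(plan=[1, 0, -0.351, 0.388, 0, 0, 0, 1, 0, -0.329, 0.407, 0, 0, 0, 1, 0, -0.306, 0.424, 0, 0, 0, 1, 0, -0.282, 0.441, 0, 0, 0, 1, 0, -0.258, 0.456, 0, 0, 0, 1, 0, -0.232, 0.469, 0, 0, 0, 1, 0, -0.206, 0.481, 0, 0, 0, 1, 0, -0.179, 0.492, 0, 0, 0, 1, 0, -0.151, 0.501, 0, 0, 0, 1, 0, 0, 0, 0, 0, 0])

```text
time: 32.15
tool_pos: [0.4712, -0.0063, 0.0983]
ee_rot: [179.9, -0.0, 100.8]
contact_force: [6.9, 8.1, -4.5]
width: 0.135
finger_force: 30.0
```

Request:
servo_tool(plan=[1, 0, -0.12, 0.5, 0, 0, 0, 1, 0, -0.09, 0.45, 0, 0, 0, 1, 0, -0.05, 0.25, 0, 0, 0, 1, 0, -0.03, 0.15, 0, 0, 0, 1, 0, 0, 0.1, 0, 0, 0, 1, 0, 0, 0, 0, 0, 0, 1, 0, 0, 0, 0, 0, 0])

```text
time: 33.02
tool_pos: [0.465, -0.0084, 0.058]
ee_rot: [179.6, 0.1, 100.8]
contact_force: [1.3, 5.0, 27.2]
width: 0.146
finger_force: 30.0
```

Request:
servo_tool(plan=[0.5, 0, 0, 0, 0, 0, 0, 0.5, 0, 0, 0, 0, 0, 0, 0.5, 0, 0, -0.5, 0, 0, 0, 0.5, 0, 0, -1, 0, 0, 0, 0.5, 0, 0, -1, 0, 0, 0, 0.5, 0, 0, -1, 0, 0, 0, 0.5, -1, 0, -1, 0, 0, 0, 0.5, -1, 0, -0.5, 0, 0, 0, 0.5, -1, 0, 0, 0, 0, 0, 0.5, -1, 0, 0, 0, 0, 0, 0.5, -1, 0, 0, 0, 0, 0, 0.5, -1, 0, 0, 0, 0, 0, 0.5, -1, 0, 0, 0, 0, 0, 0.5, -1, 0, 0, 0, 0, 0, 0.5, -1, 0, 0, 0, 0, 0, 0.5, 0, 0, 0, 0, 0, 0])

```text
time: 35.02
tool_pos: [0.5122, -0.2749, 0.2061]
ee_rot: [-180.0, 0.0, 100.7]
contact_force: [-0.4, -0.1, 0.0]
width: 0.501
finger_force: 0.0
```

Run:
```python
from h import *
p,d=robot.get_image("side");t,dt=robot.get_image("top")
v=np.hstack([cv2.resize(p[210:310,220:360,::-1],(490,350),interpolation=cv2.INTER_CUBIC),cv2.resize(t[145:275,258:372,::-1],(307,350),interpolation=cv2.INTER_CUBIC)]);cv2.imwrite("pics/v4.png",v)
for n,b,(x0,x1,y0,y1) in(("side",p,(240,325,225,272)),("top",t,(268,355,155,270))):
    a=np.load(n+"0.npz")["p"];A=cv2.cvtColor(a,cv2.COLOR_RGB2GRAY);B=cv2.cvtColor(b,cv2.COLOR_RGB2GRAY)
    ma=(A>170).astype(np.uint8)[y0:y1,x0:x1];mb=(B>170).astype(np.uint8)[y0:y1,x0:x1]
    # handle and hood frame registration patches
    for r in ([(300,325,243,270)] if n=="side" else [])+([(268,355,225,262)] if n=="top" else [(240,325,226,240)]):
        X0,X1,Y0,Y1=r;tp=A[Y0:Y1,X0:X1];m=cv2.matchTemplate(B[Y0-8:Y1+8,X0-8:X1+8],tp,cv2.TM_CCOEFF_NORMED);_,s,_,l=cv2.minMaxLoc(m);print(n,r,round(s,3),l[0]-8,l[1]-8)
print(robot.get_obs()["tool_pos"])
```

```text
side (300, 325, 243, 270) 0.962 0 0
side (240, 325, 226, 240) 0.895 0 0
top (268, 355, 225, 262) 0.888 0 0
[ 0.51179176 -0.27306798  0.20584059]
```

View pics/v4.png

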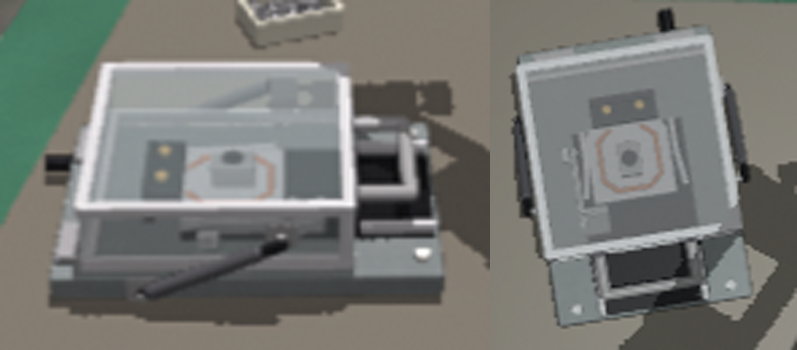

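The hood looks shut with the plate and catch in place under it. I'll do a sub-pixel check of the handle against the first picture.

Run:
```python
from h import *
a=np.load("side0.npz")["p"];b,_=robot.get_image("side")
yaw=np.radians(10.85);ex=np.array([np.cos(yaw),np.sin(yaw)]);O=np.array([605.5,18.7])
g=lambda i,r:cv2.GaussianBlur(cv2.cvtColor(i,cv2.COLOR_RGB2GRAY),(0,0),.8)[r[2]:r[3],r[0]:r[1]]
for lab,r in(("handle",(318,344,244,268)),("front frame",(308,326,228,270)),("base ref",(318,350,268,296))):
    s,M=cv2.findTransformECC(g(a,r),g(b,r),np.eye(2,3,dtype=np.float32),cv2.MOTION_TRANSLATION);print(lab,round(s,3),M[:,2].round(2))
w=lambda z:np.r_[(O-142*ex)/1000,z];print(proj("side",[w(.070),w(.0745)]).round(2))
```

```text
handle 0.955 [0.14 0.07]
front frame 0.911 [-0.12  0.26]
base ref 0.952 [-0.3   0.05]
[[335.33 254.52]
 [335.37 253.35]]
```

The handle is within 0.1 px of its shut position (4 mm open would show as about 1.1 px). Handing in.

```bash
python3 -c "
from workcell import robot
print(robot.hand_in())"
```

```text
the job is handed in; nothing more can be done
None
```

The job is handed in at about 35 s: the plate is home against the contact block with the catch dropped behind it, the hood is fully shut, and the arm did not touch the springs, screws or shells.

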